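# Lock and start the tube shaker through its guard window

### The job

Lock the tube rack on the shaker and start it: with the fingers closed, reach down through the window in the yellow-framed guard and press the orange lever all the way down without touching the guard, then press the green button on the grey control box fully in and let it go. Only push, grasp nothing; leave the red button alone, and leave the tube rack and all other things on the bench standing where they are.

Things in the scene. Friction and masses are not known exactly. Their poses are not given: they have to be found in the camera images.
- shaker: Tube shaker fixed to the bench: blue base 260 (x) x 240 (y) x 50 mm high with an aluminium platform, top at 55 mm. Origin at the centre of its underside; +x is its rear (where the tube rack stands), +z up. Its place and yaw vary.
- guard: Guard fixed on the front of the shaker: a box of clear sheet closed on all sides, 158 (x) x 224 (y) mm, its flat level top 140 mm above the bench and 6 mm thick, with one rectangular window in the top, 90 mm (x) by 100 mm (y), edged by a 14 mm yellow frame. Origin at the window's centre on the upper face, axes parallel to the shaker's. Must not be touched at all.
- lever_pad (a point): Centre of the upper face of the orange lever paddle, 36 (x) x 42 (y) x 10 mm, under the middle of the window. The paddle rides on an arm hinged (axis along the guard's y) 82 mm behind this point, 48 mm below the guard's upper face. Raised, this point lies about 19 mm below the guard's upper face; fully down, with the paddle level, it lies 43 mm below it and in line with the window's centre.
- lever (a joint): Angle of the lever: 0 = fully raised (tilted 0.30 rad up), grows as it is pressed down, 0.30 = fully down on its slightly cushioned stop (do not drive on into it). Starts at 0 to 0.06. Moving it takes a push of about 6 N on the paddle; it stays where it is left. It also lowers a steel hold-down bar in front of the tubes over the rack's foot.
- rack: Loose white tube rack, 70 (x) x 170 (y) mm with five capped tubes, 109 mm high, standing on the rear of the shaker platform. Origin at the centre of its underside.
- pod: Grey control box fixed to the bench, 90 (x) x 140 (y) x 45 mm, to the left or the right of the shaker. Origin at the centre of its underside. The green button is at +y 34 mm, the red one at -y 34 mm.
- start_top (a point): Centre of the top of the green start button, 28 mm in diameter, pressed straight down; at rest this point is where the fingertip first touches.
- start (a joint): Travel of the green button: 0 = out, 0.006 = fully in (takes 5 N); a spring returns it.
- stop (a joint): Travel of the red stop button, 0 = out, 0.006 = fully in (takes 5 N). To be left alone.
- beaker: Loose clear glass beaker, 72 mm in diameter, 90 mm high, on the other side of the shaker from the control box. Origin at the centre of its underside.
- bottle: Amber bottle, 64 mm in diameter, 150 mm high, at the back right. Origin at the centre of its underside.
- jar: White jar with a blue lid, 72 mm in diameter, 80 mm high, at the back right. Origin at the centre of its underside.
- pot: Small white pot with a yellow lid, 50 mm in diameter, 60 mm high, at the back left. Origin at the centre of its underside.
- marker: White and green marker lying on the bench in front, 118 x 12 x 12 mm. Origin at the centre of its underside.
Things that resemble listed ones, but are neither listed nor needed, are in the scene too. Leave any purple look-alike of the pod alone.

How it is judged:
By the outcome, as a careful person would: the job done as asked, in the order asked, and still so for the second after the job is handed in, with the robot touching nothing.
It also fails if it takes over 42 s, if anything falls off the work surface, if the arm or the gripper's body presses on something with over 40 N, if the wrist force passes 120 N, or if a joint passes its speed limit or range.

### The arm

A 6-joint arm with a two-finger parallel gripper is mounted at the origin on the work surface. World frame = base frame: x ahead of the robot, y to its left, z up, the work surface at z = 0. Lengths are in m, angles in rad, forces in N, time in s.
With the tool pointing down it reaches from about 0.35 to 0.95 m from the base axis. Payload 17.4 kg.
Tool frame: the origin (TCP) lies midway between the tips of the shut fingers; the grasp point (between the pads) lies 19 mm behind it (arm.hold_point_z is the distance from the TCP to the grasp point, in m); z points along the fingers, y is the direction in which the jaws open and shut (so a half turn about z gives the same grasp; the last joint's range is limited). The gripper opens to 93 mm and grips with 3 to 60 N. Pads are 15 mm wide; open, the fingers measure 128 mm over their backs; the gripper's body (75 mm by 188 mm) begins 65 mm behind the grasp point.
Start: joints at [1.168, 0.116, 1.442, -0, 1.584, -0.038], TCP at [0.241, 0.631, 0.219] pointing down, gripper open.
Joint ranges: [-2.83, 2.83], [-0.83, 2.19], [0.07, 2.5], [-1.14, 4.28], [0.01, 3], [-2.97, 2.97]. Speed limits (rad/s): [1.89, 1.89, 2.22, 3.14, 3.14, 3.14].

### API

Orientations are given as [roll, pitch, yaw] about the fixed x, y, z axes, in that order (R = Rz(yaw) Ry(pitch) Rx(roll)).
In Python, from station import monitor, read_camera, camera_model, ticket, spotter, arm gives the robot as it stands.
- The arm moves only by the shell command python3 -m crank 'ROWS' [FORCE]. ROWS is JSON, a list of rows, each a list of 7 numbers: the turn, a rotation vector about the tool's x, y, z scaled (see below), then the shift along the tool's x, y, z scaled (see below), then the closure, from 0 (fully open) to 1 (shut). In form: [[ax, ay, az, x, y, z, hand], ...]. A call has 1 to 8 rows; each row is the pose to reach, as a shift and turn from the pose commanded when the call began, along the tool's axes at that moment; what a row does not reach only later rows make up. The controller multiplies each number of a shift by 0.12 m and each number of a turn by 90 degrees. A row lasts 1/10 s, in which the tool goes at most 50 mm and 8.59 degrees, less where a joint would pass 70% of its speed; a pose out of reach is approached as far as the arm can. A call with a number of a shift or a turn outside -1 to 1 is refused whole. A call with a gripper value outside its range is refused whole. The fingers move at their own pace and stop on an object; FORCE is the grip in N (left out, the last holds). Time passes only in rows, so rows that repeat a pose let the fingers close. It gives the time, the measured TCP pose, the force and the opening at its end, in the units of the state.
- monitor.get_obs(): the state, without advancing time (a new reading comes with each control period).
- read_camera(name): name is "side" or "top" or "wrist"; returns the picture (400x640x3 uint8, blue, green, red); there is no depth.
- camera_model(name): a dict with "mtx" (3x3 intrinsics, pixels), "position" and "attitude" of the camera in the world. Camera axes: x right, y up, looking along -z (the intrinsics and any distortion apply to the point x, -y, -z); pixel columns grow to the right and rows downward; lengths in m; the calibration is good to about 2 mm. A picture is of the moment at which its call begins: read the wrist's pose just before it. camera_model takes no time and is no camera call; for the wrist camera it gives the pose at the moment of the call.
- ticket.close_job(): hands the job in, once; it reports no verdict.
Trained networks look in the newest picture that a camera, given by its name, has taken for a name from the list of things; names that differ only in an ending like _2 or _b are one class to them, and where a whole thing is asked for, a point or a joint stands for the part that bears it (a point fixed in the world has none). Each returns a list of dicts, best first, with "p" (0 to 1); they miss things now and then, are a little off and sometimes report something else, mostly with a low value. They report only what shows in the picture. A call takes as long as a camera call. They do not tell look-alikes from the thing itself.
- spotter.recognise(camera, query): "position" ([x, y, z] in m, in world coordinates, good to about 4 mm: the middle of the surface that is visible of it).
- spotter.trace(camera, query): "mask" (400x640 bool, what is visible of it).
The state is a dict: "time_s": time; "joint_positions": joint angles; "joint_vel": joint speeds; "tau": joint torques, N m; "tcp_pos": TCP position; "tcp_rot": TCP orientation; "force": force on the tool from outside, world axes, zero at the start; "moment": the same for the moment, N m; "gripper_width": opening from 0.0 (shut) to 1.0 (fully open).
Only numpy, scipy, OpenCV 4.12 (cv2) and the standard library are available. Lean on these libraries where they do the work, as an engineer would, in place of code of your own. Each camera call takes 0.05 s, during which the arm holds its last target.

## Working session

There is one attempt and no reset: what is moved stays moved. The work goes in short steps, Python scripts to look and compute and a shell command to move; the robot and the scene stay as the last step left them, time stands still between calls to the robot, and variables do not carry over. Pictures are saved under pics/ and viewed, and the job is handed in when it is done.

```bash
ls; mkdir -p pics; python3 - <<'E'
from station import monitor, read_camera, camera_model, spotter, arm
import cv2
o=monitor.get_obs()
print(o)
for n in ("side","top","wrist"):
    im=read_camera(n); cv2.imwrite(f"pics/{n}0.png",im); m=camera_model(n); print(n,m)
E
```

```text
pics
{'time_s': 0.0, 'joint_positions': array([ 1.16821138e+00,  1.16456417e-01,  1.44227131e+00, -3.23135367e-06,
        1.58398362e+00, -3.77936012e-02]), 'joint_vel': array([-0.00186642,  0.00165648, -0.00059983,  0.00089567, -0.00060403,
       -0.00156548]), 'tau': array([ 5.38106451e-04, -7.21279049e+01, -6.22613740e+01,  7.80452625e-02,
        2.38237245e-02, -1.36372146e-04]), 'tcp_pos': array([0.24073404, 0.63039304, 0.21792136]), 'tcp_rot': array([-3.14047463e+00, -3.90406780e-05,  2.77680125e+00]), 'force': array([ 0.11918004,  0.36261442, -0.296074  ]), 'moment': array([-0.02136444, -0.04002307, -0.00954405]), 'gripper_width': 0.9999497056186957}
side {'mtx': array([[461.5395945 ,   0.        , 315.06775212],
       [  0.        , 461.5395945 , 192.20491777],
       [  0.        ,   0.        ,   1.        ]]), 'position': array([ 0.12431439, -1.18438522,  0.86788722]), 'attitude': array([ 1.02913478, -0.00592026, -0.33437954])}
top {'mtx': array([[484.67052535,   0.        , 328.63906261],
       [  0.        , 484.67052535, 197.58267121],
       [  0.        ,   0.        ,   1.        ]]), 'position': array([ 0.40100612, -0.01987412,  1.32762856]), 'attitude': array([ 0.10066199,  0.00489459, -1.59173722])}
wrist {'mtx': array([[334.1178894 ,   0.        , 321.32527792],
       [  0.        , 334.1178894 , 195.50920457],
       [  0.        ,   0.        ,   1.        ]]), 'position': array([0.16949467, 0.65826123, 0.38312468]), 'attitude': array([-2.81255138e-01,  9.39879257e-04,  1.20691309e+00])}
```

View pics/side0.png

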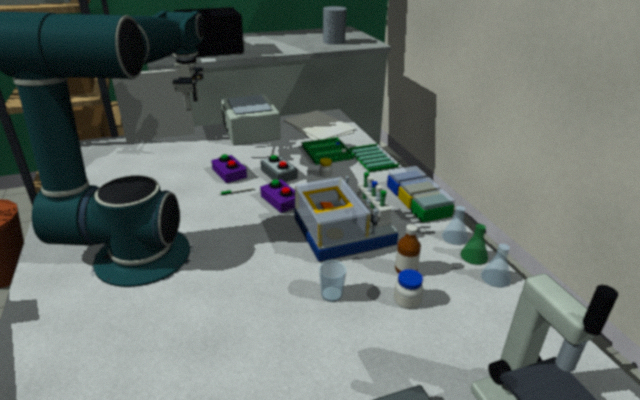

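View pics/top0.png

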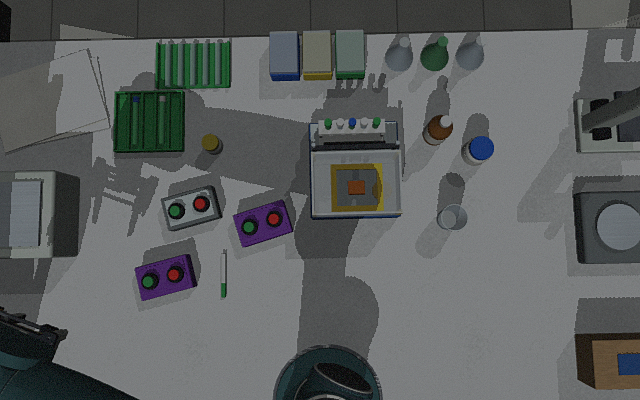

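View pics/wrist0.png

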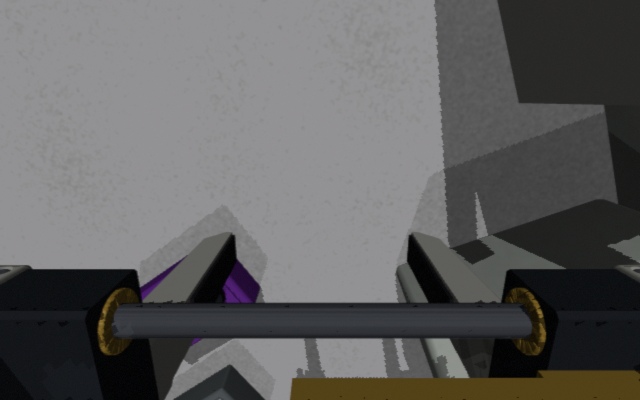

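Top view: the grey pod is at about (190,207), with its green button at (176,211) and red at (200,204). The purple look-alikes are at (262,224) and (166,277). The guard window is at about (357,187). I'll confirm with an enlarged crop and measure.

```bash
cat > h.py <<'E'
import numpy as np, cv2
from scipy.spatial.transform import Rotation as R
from station import monitor, read_camera, camera_model, spotter, arm
def ray(m,uv,z):
    Rm=R.from_euler('xyz',m['attitude']).as_matrix(); K=m['mtx']
    uv=np.atleast_2d(uv); out=[]
    for u,v in uv:
        d=Rm@np.array([(u-K[0,2])/K[0,0],-(v-K[1,2])/K[1,1],-1]); p=m['position']
        out.append(p+d*(z-p[2])/d[2])
    return np.array(out)
def proj(m,P):
    Rm=R.from_euler('xyz',m['attitude']).as_matrix(); K=m['mtx']
    c=(np.atleast_2d(P)-m['position'])@Rm
    return np.c_[K[0,0]*c[:,0]/-c[:,2]+K[0,2], -K[1,1]*c[:,1]/-c[:,2]+K[1,2]]
E
python3 - <<'E'
from h import *
im=read_camera("top")
a=cv2.resize(im[110:230,295:420],None,fx=5,fy=5,interpolation=cv2.INTER_CUBIC)
b=cv2.resize(im[165:310,125:305],None,fx=4,fy=4,interpolation=cv2.INTER_CUBIC)
cv2.imwrite("pics/topA.png",a);cv2.imwrite("pics/topB.png",b)
for c in("top","side"):
    if c=="side": read_camera(c)
    for q in("guard","lever_pad","pod","start_top","shaker"):
        for d in spotter.recognise(c,q)[:3]: print(c,q,np.round(d['position'],4),round(d['p'],2))
# yellow frame
hsv=cv2.cvtColor(im,cv2.COLOR_BGR2HSV); print(hsv[170,345],hsv[187,380],hsv[187,357])
E
```

```text
top guard [ 0.5657 -0.0835  0.1403] 0.79
top lever_pad [ 0.5537 -0.085   0.1143] 0.7
top pod [0.3336 0.4212 0.0444] 0.94
top pod [0.5143 0.3478 0.0474] 0.75
top start_top [0.3295 0.4525 0.0697] 0.62
top start_top [0.505  0.3868 0.0652] 0.56
top start_top [0.4583 0.1931 0.0639] 0.39
top shaker [ 0.574  -0.0867  0.1401] 0.56
top shaker [ 0.5639 -0.0849  0.143 ] 0.55
side guard [ 0.5495 -0.154   0.128 ] 0.91
side lever_pad [ 0.5556 -0.0792  0.1181] 0.39
side pod [0.3252 0.3738 0.0414] 0.84
side pod [0.5076 0.3145 0.0481] 0.74
side pod [0.4552 0.1275 0.0412] 0.72
side shaker [ 0.5619 -0.1834  0.0901] 0.88
[106  41  69] [ 24 187  83] [ 12 176  94]
```

```bash
sleep 1; ls pics
```

```text
side0.png
top0.png
topA.png
topB.png
wrist0.png
```

View pics/topA.png

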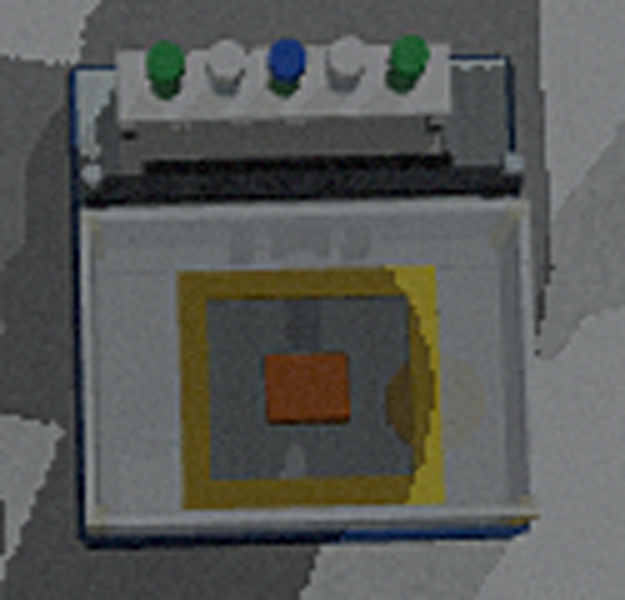

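View pics/topB.png

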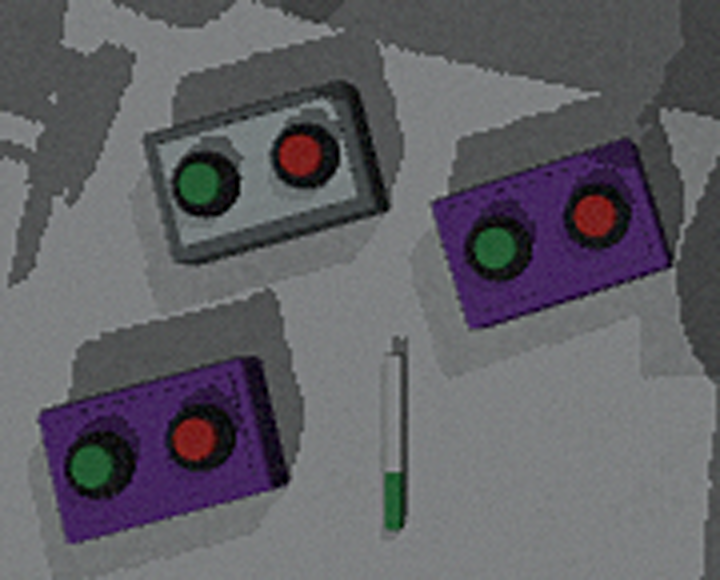

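Crop B confirms the targets. The grey box has its green button at crop (200,184) on the left, which is its +y end, and red at (299,155). The other two boxes are purple. Crop A shows the yellow window frame with the orange paddle at (307,386). Next I'll measure precisely.

```bash
python3 - <<'E'
from h import *
im=read_camera("top"); m=camera_model("top")
c=lambda x,y,x0,y0,s:(x0+(x+.5)/s-.5,y0+(y+.5)/s-.5)
out=[c(x,y,295,110,5) for x,y in((178,272),(435,266),(443,503),(183,508))]
P=ray(m,out,.14);print("outer",np.round(P,4),P.mean(0).round(4),[np.linalg.norm(P[i]-P[i-1]).round(4) for i in range(4)])
inn=[c(x,y,295,110,5) for x,y in((206,298),(410,296),(416,476),(211,479))]
P=ray(m,inn,.14);print("inner",P.mean(0).round(4),[np.linalg.norm(P[i]-P[i-1]).round(4) for i in range(4)])
hsv=cv2.cvtColor(im,cv2.COLOR_BGR2HSV)
w=np.zeros(im.shape[:2],np.uint8);w[155:220,320:395]=1
yl=((hsv[...,0]>18)&(hsv[...,0]<35)&(hsv[...,1]>120)&(w>0)).astype(np.uint8)
k,_=cv2.findContours(yl,cv2.RETR_EXTERNAL,cv2.CHAIN_APPROX_NONE);k=max(k,key=cv2.contourArea)
r=cv2.minAreaRect(k);print(r);B=ray(m,cv2.boxPoints(r),.14);print(B.round(4),B.mean(0).round(4))
e=(B[1]-B[0]);e2=B[2]-B[1];print("yaw deg",np.degrees(np.arctan2(e[1],e[0])),np.degrees(np.arctan2(e2[1],e2[0])))
og=((hsv[...,0]<17)&(hsv[...,1]>150)&(w>0)).astype(np.uint8)
n,l,s,ce=cv2.connectedComponentsWithStats(og);i=1+np.argmax(s[1:,4]);print("orange",s[i],ce[i],ray(m,ce[i],.118).round(4))
g=((hsv[...,0]>45)&(hsv[...,0]<80)&(hsv[...,1]>120)).astype(np.uint8);g[:195]=0;g[225:]=0;g[:,:160]=0;g[:,195:]=0
n,l,s,ce=cv2.connectedComponentsWithStats(g);i=1+np.argmax(s[1:,4]);print("green",s[i],ce[i],ray(m,ce[i],.067).round(4),ray(m,ce[i],.062).round(4))
rd=((hsv[...,0]<8)|(hsv[...,0]>172))&(hsv[...,1]>120);rd=rd.astype(np.uint8);rd[:190]=0;rd[222:]=0;rd[:,:188]=0;rd[:,215:]=0
n,l,s,ce2=cv2.connectedComponentsWithStats(rd);j=1+np.argmax(s[1:,4]);print("red",s[j],ce2[j],ray(m,ce2[j],.067).round(4))
a=ray(m,ce[i],.065)[0];b=ray(m,ce2[j],.065)[0];print(np.linalg.norm(a-b),"pod yaw",np.degrees(np.arctan2(*(a-b)[1::-1]))-90)
o=monitor.get_obs();T=R.from_euler('xyz',o['tcp_rot']);print(T.as_matrix().round(3),o['time_s'])
for t in ([.556,-.085,.26],):
  print("tool shift/.12",T.inv().apply(np.array(t)-o['tcp_pos'])/.12)
E
```

```text
outer [[ 0.6047 -0.0222  0.14  ]
 [ 0.6049 -0.1497  0.14  ]
 [ 0.4871 -0.1498  0.14  ]
 [ 0.4873 -0.0222  0.14  ]] [ 0.546 -0.086  0.14 ] [np.float64(0.1174), np.float64(0.1275), np.float64(0.1178), np.float64(0.1277)]
inner [ 0.5459 -0.0865  0.14  ] [np.float64(0.09), np.float64(0.101), np.float64(0.0895), np.float64(0.1008)]
((356.66754150390625, 187.03414916992188), (47.266517639160156, 51.62406539916992), 88.53119659423828)
[[ 0.6045 -0.0223  0.14  ]
 [ 0.605  -0.1503  0.14  ]
 [ 0.4876 -0.1496  0.14  ]
 [ 0.487  -0.0228  0.14  ]] [ 0.546  -0.0863  0.14  ]
yaw deg -89.76118799658961 179.61841403526955
orange [348 181  17  14 220] [355.84545455 187.26363636] [[ 0.5479 -0.0854  0.118 ]]
green [169 205  12  11  92] [174.51086957 210.41304348] [[0.5034 0.3867 0.067 ]] [[0.5038 0.3883 0.062 ]]
red [195 198  11  11 100] [199.85 203.23] [[0.5208 0.3206 0.067 ]]
0.06849752206320173 pod yaw 14.757961941323245
[[-0.934  0.357  0.   ]
 [ 0.357  0.934  0.   ]
 [-0.     0.    -1.   ]] 0.8
tool shift/.12 [-4.58093011 -4.63383167 -0.34436687]
```

Sizes agree: the frame measures 117.6 x 127.6 mm against 118 x 128 given, and the button spacing is 68.5 mm against 68. The window centre is (0.546, -0.086) with yaw ≈ 0°. The green button is at (0.5035, 0.387, ~0.066). I'll close the fingers, level the yaw and head for the window at safe height.

```bash
python3 -m crank '[[0,0,-0.05,-0.1,-0.1,-0.1,1],[0,0,-0.13,-0.35,-0.35,-0.25,1],[0,0,-0.21,-0.6,-0.6,-0.35,1],[0,0,-0.232,-0.85,-0.85,-0.35,1],[0,0,-0.232,-1,-1,-0.35,1],[0,0,-0.232,-1,-1,-0.35,1]]'
```

```text
time_s: 1.4
tcp_pos: [0.3113, 0.4735, 0.2615]
tcp_rot: [3.141, 0.001, 3.139]
force: [-0.3, 0.4, -0.1]
gripper_width: 0.533
```

```bash
for i in 1; do python3 -m crank '[[0,0,0,-0.15,-0.3,0,1],[0,0,0,-0.3,-0.65,0,1],[0,0,0,-0.42,-1,0,1]]'; done; python3 -m crank '[[0,0,0,-0.15,-0.35,0,1],[0,0,0,-0.3,-0.7,0,1],[0,0,0,-0.42,-1,0,1]]'; python3 -m crank '[[0,0,0,-0.15,-0.35,0,1],[0,0,0,-0.3,-0.7,0,1],[0,0,0,-0.42,-1,0,1]]';python3 -m crank '[[0,0,0,-0.15,-0.35,0,1],[0,0,0,-0.3,-0.7,0,1],[0,0,0,-0.42,-1,0,1],[0,0,0,-0.42,-1,0,1],[0,0,0,-0.42,-1,0,1]]'
```

```text
time_s: 1.7
tcp_pos: [0.3607, 0.3549, 0.2604]
tcp_rot: [-3.141, -0.0, -3.141]
force: [0.9, -0.4, 0.6]
gripper_width: 0.275
time_s: 2.0
tcp_pos: [0.4113, 0.2343, 0.2608]
tcp_rot: [3.141, 0.0, 3.141]
force: [1.1, 1.0, 0.5]
gripper_width: 0.023
time_s: 2.3
tcp_pos: [0.4619, 0.1141, 0.2608]
tcp_rot: [3.141, 0.0, 3.141]
force: [0.6, 0.5, -0.1]
gripper_width: 0.005
time_s: 2.8
tcp_pos: [0.5118, -0.0044, 0.2604]
tcp_rot: [3.141, -0.001, 3.14]
force: [-1.3, 0.0, 0.0]
gripper_width: 0.007
```

```bash
python3 -m crank '[[0,0,0,-0.14,-0.34,0,1],[0,0,0,-0.285,-0.68,0,1],[0,0,0,-0.285,-0.68,0,1],[0,0,0,-0.285,-0.68,0,1]]'; python3 - <<'E'
from h import *
m=camera_model("wrist");o=monitor.get_obs();im=read_camera("wrist");cv2.imwrite("pics/w1.png",im)
im2=read_camera("top");cv2.imwrite("pics/t1.png",cv2.resize(im2[100:240,290:430],None,fx=4,fy=4))
im3=read_camera("side");cv2.imwrite("pics/s1.png",cv2.resize(im3[120:270,250:430],None,fx=4,fy=4))
print(o['tcp_pos'],o['tcp_rot'])
P=np.array([[.5459+sx*.045,-.0863+sy*.05,.14] for sx,sy in((-1,-1),(-1,1),(1,1),(1,-1))]);print(proj(m,P).round(1)); print(proj(m,[[.548,-.0863,.118]]))
E
```

```text
time_s: 3.2
tcp_pos: [0.5458, -0.0851, 0.2604]
tcp_rot: [3.141, -0.001, 3.141]
force: [-0.2, 0.6, 0.3]
gripper_width: 0.006
[ 0.54581699 -0.08512729  0.26043212] [ 3.14106950e+00 -5.40987816e-04  3.14123849e+00]
[[260.7 137.7]
 [378.7 137.8]
 [374.  236.2]
 [265.5 236.2]]
[[319.8132902  185.20509752]]
```

View pics/w1.png

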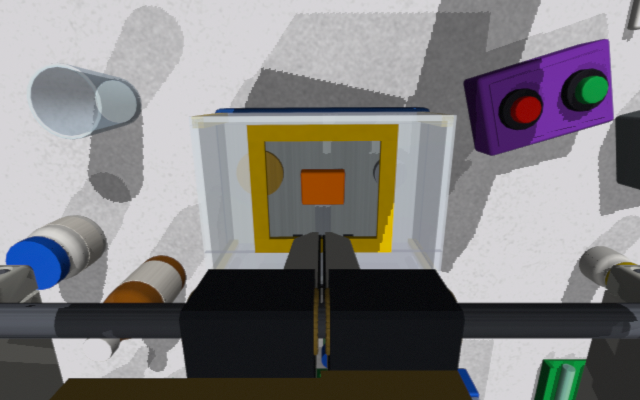

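View pics/s1.png

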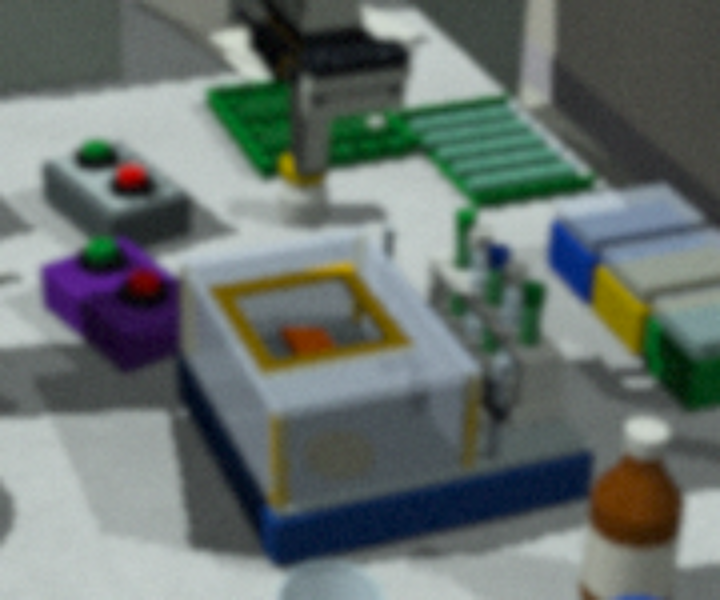

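The wrist view shows the window's inner edge at (265–380, 141–238) and the paddle at (322,187). That's within 2–3 px of the prediction, with over 30 mm of clearance on each side. The side view shows nothing in the path. Descending.

```bash
python3 -m crank '[[0,0,0,0,0,0.2,1],[0,0,0,0,0,0.5,1],[0,0,0,0,0,0.8,1],[0,0,0,0,0,0.95,1],[0,0,0,0,0,1,1],[0,0,0,0,0,1,1]]'; python3 -m crank '[[0,0,0,0,0,0.05,1],[0,0,0,0,0,0.1,1],[0,0,0,0,0,0.1,1]]'
```

```text
time_s: 3.95
tcp_pos: [0.5455, -0.0852, 0.1407]
tcp_rot: [3.141, -0.0, -3.141]
force: [-0.3, -0.5, 0.3]
gripper_width: 0.004
time_s: 4.25
tcp_pos: [0.5456, -0.086, 0.1283]
tcp_rot: [3.142, -0.0, 3.141]
force: [0.9, -0.2, 0.7]
gripper_width: 0.005
```

```bash
python3 -m crank '[[0,0,0,0,0,0.04,1],[0,0,0,0,0,0.08,1],[0,0,0,0,0,0.12,1],[0,0,0,0,0,0.16,1],[0,0,0,0,0,0.16,1]]'; python3 -m crank '[[0,0,0,0,0,0.03,1],[0,0,0,0,0,0.05,1],[0,0,0,0,0,0.07,1],[0,0,0,0,0,0.07,1]]'
```

```text
time_s: 4.75
tcp_pos: [0.5455, -0.0861, 0.109]
tcp_rot: [-3.142, -0.001, 3.141]
force: [-0.2, -0.2, -0.4]
gripper_width: 0.005
time_s: 5.15
tcp_pos: [0.5456, -0.0861, 0.1008]
tcp_rot: [-3.142, -0.0, 3.141]
force: [0.6, -0.0, 0.5]
gripper_width: 0.008
```

No force even though contact was expected at about 0.12, so I'll look.

```bash
python3 - <<'E'
from h import *
im=read_camera("wrist");cv2.imwrite("pics/w2.png",im)
im3=read_camera("side");cv2.imwrite("pics/s2.png",cv2.resize(im3[130:260,280:410],None,fx=4.5,fy=4.5,interpolation=cv2.INTER_CUBIC))
print(monitor.get_obs()['force'])
E
```

```text
[-1.06409307 -0.53053515  0.79563662]
```

View pics/w2.png

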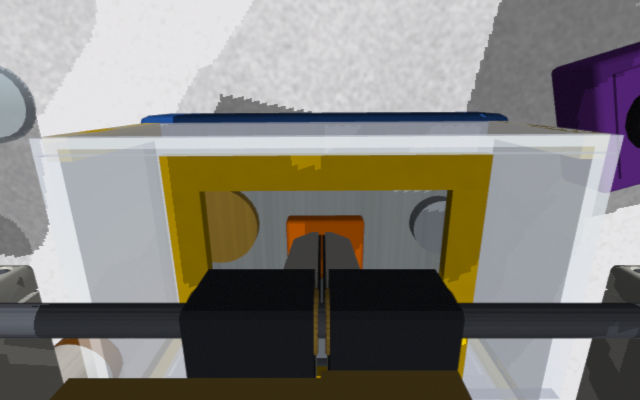

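View pics/s2.png

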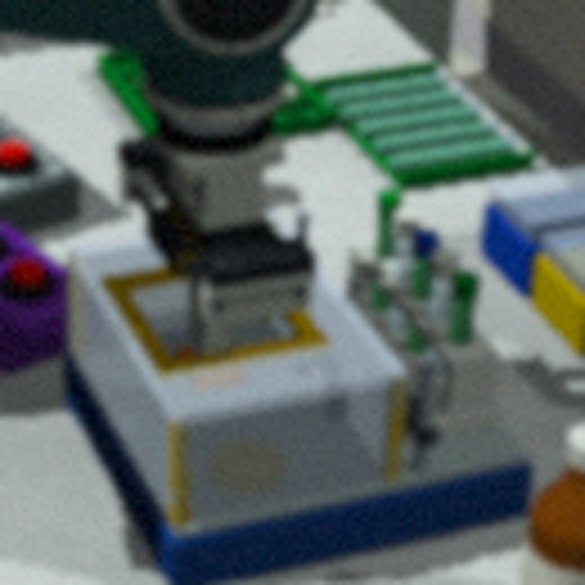

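The fingers sit on the orange paddle (front edge at (287–363, 216)), well inside the window, and the lever has moved down. I'll finish in 1 mm steps, watching the force.

```bash
python3 -m crank '[[0,0,0,0,0,0.01,1],[0,0,0,0,0,0.02,1]]'; python3 -m crank '[[0,0,0,0,0,0.01,1]]'; python3 - <<'E'
from h import *
m=camera_model("wrist");im=read_camera("wrist");cv2.imwrite("pics/w3.png",cv2.resize(im[180:300,230:410],None,fx=4,fy=4))
o=monitor.get_obs();print(o['tcp_pos'],o['force'])
for dx in(0,.002):
  for a in (0,.02,.04,.06,.08):
    h=np.array([.546+dx+.082,-.0855,.092]);c,s=np.cos(a),np.sin(a)
    pts=[]
    for yy in(-.021,.021):
        x,z=-.100,.005; pts.append(h+[x*c+z*s, yy, -x*s+z*c])
    print(dx,a,proj(m,pts).round(1).tolist())
E
```

```text
time_s: 5.45
tcp_pos: [0.5457, -0.086, 0.0988]
tcp_rot: [-3.142, -0.0, 3.141]
force: [-4.5, 0.1, 4.0]
gripper_width: 0.005
time_s: 5.55
tcp_pos: [0.5456, -0.086, 0.0975]
tcp_rot: [3.142, -0.0, 3.141]
force: [-3.5, 0.1, 4.3]
gripper_width: 0.005
[ 0.54559646 -0.08601397  0.09726655] [-1.77125794  0.59015763  4.40878584]
0 0 [[282.0, 215.5], [362.0, 215.6]]
0 0.02 [[281.6, 217.0], [362.5, 217.1]]
0 0.04 [[281.1, 218.7], [362.9, 218.7]]
0 0.06 [[280.7, 220.4], [363.4, 220.4]]
0 0.08 [[280.2, 222.2], [363.8, 222.2]]
0.002 0 [[282.1, 219.1], [361.9, 219.2]]
0.002 0.02 [[281.7, 220.7], [362.3, 220.7]]
0.002 0.04 [[281.3, 222.3], [362.8, 222.3]]
0.002 0.06 [[280.8, 224.1], [363.2, 224.1]]
0.002 0.08 [[280.4, 225.9], [363.7, 226.0]]
```

View pics/w3.png

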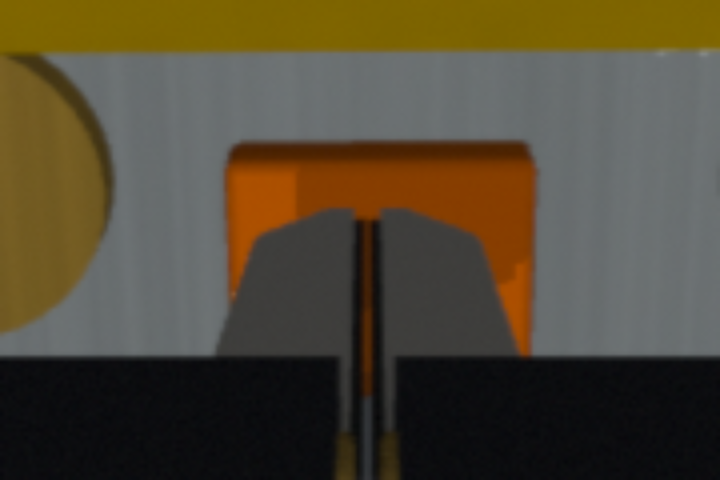

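```bash
python3 -m crank '[[0,0,0,0,0,0.005,1]]'; python3 -m crank '[[0,0,0,0,0,0.005,1]]';python3 -m crank '[[0,0,0,0,0,0,1]]'
```

```text
time_s: 5.7
tcp_pos: [0.5457, -0.086, 0.0971]
tcp_rot: [-3.142, -0.0, 3.141]
force: [-7.3, 0.9, 12.1]
gripper_width: 0.004
time_s: 5.8
tcp_pos: [0.5457, -0.086, 0.097]
tcp_rot: [-3.142, 0.0, 3.141]
force: [-9.1, 0.9, 17.2]
gripper_width: 0.01
time_s: 5.9
tcp_pos: [0.5457, -0.086, 0.097]
tcp_rot: [-3.142, 0.0, 3.141]
force: [-8.2, 0.7, 12.9]
gripper_width: 0.005
```

The force rose from 4 N to 17 N and z stalled at 0.0970, exactly the nominal fully-down height, so the lever is on its stop. Retracting straight up.

```bash
python3 -m crank '[[0,0,0,0,0,-0.05,1],[0,0,0,0,0,-0.2,1],[0,0,0,0,0,-0.5,1],[0,0,0,0,0,-0.8,1],[0,0,0,0,0,-1,1]]'; python3 -m crank '[[0,0,0,0,0,-0.25,1],[0,0,0,0,0,-0.36,1],[0,0,0,0,0,-0.36,1],[0,0,0,0,0,-0.36,1]]'; python3 - <<'E'
from h import *
m=camera_model("wrist");im=read_camera("wrist");cv2.imwrite("pics/w4.png",cv2.resize(im[100:260,220:420],None,fx=4,fy=3.6))
im3=read_camera("side");cv2.imwrite("pics/s3.png",cv2.resize(im3[150:270,280:410],None,fx=4.5,fy=4.5,interpolation=cv2.INTER_CUBIC))
o=monitor.get_obs();print(o['tcp_pos'],o['force'])
# predicted pad corners for several tilts
for a in (0,.05,.1,.3):
    h=np.array([.5475+.082,-.085,.092]);c,s=np.cos(a),np.sin(a)
    print(a,proj(m,[h+[x*c+.005*s,y,-x*s+.005*c] for x,y in((-.1,-.021),(-.1,.021),(-.064,.021),(-.064,-.021))]).round(1).tolist())
E
```

```text
time_s: 6.4
tcp_pos: [0.5461, -0.0861, 0.2189]
tcp_rot: [-3.141, 0.002, 3.141]
force: [0.6, 0.5, -0.3]
gripper_width: 0.007
time_s: 6.8
tcp_pos: [0.5456, -0.086, 0.258]
tcp_rot: [3.141, -0.001, 3.141]
force: [0.6, -0.5, -1.1]
gripper_width: 0.006
[ 0.54538017 -0.0859707   0.25761977] [0.73021202 0.26053114 0.24306867]
0 [[300.8, 162.7], [343.3, 162.7], [342.7, 197.7], [301.4, 197.7]]
0.05 [[300.5, 164.0], [343.7, 164.0], [342.9, 198.9], [301.2, 198.9]]
0.1 [[300.2, 165.6], [344.0, 165.6], [343.1, 200.3], [301.1, 200.3]]
0.3 [[299.1, 175.1], [345.3, 175.1], [343.8, 207.4], [300.4, 207.4]]
```

View pics/w4.png

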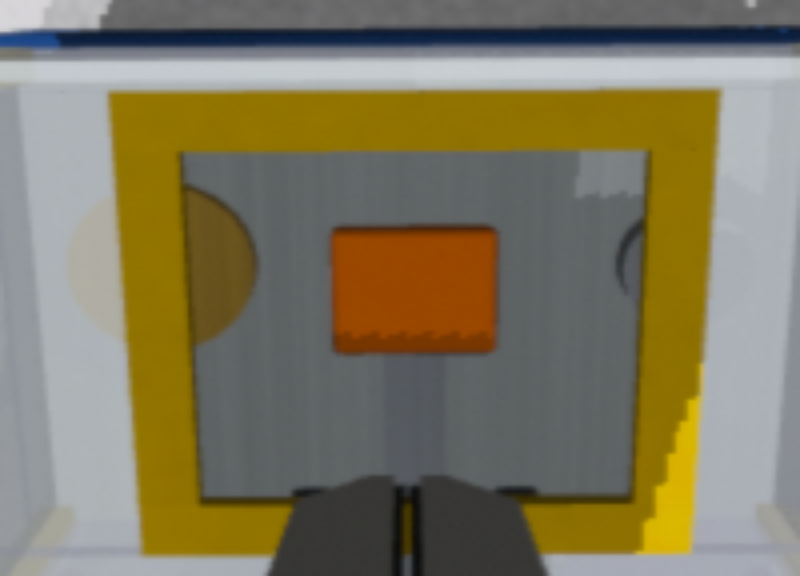

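View pics/s3.png

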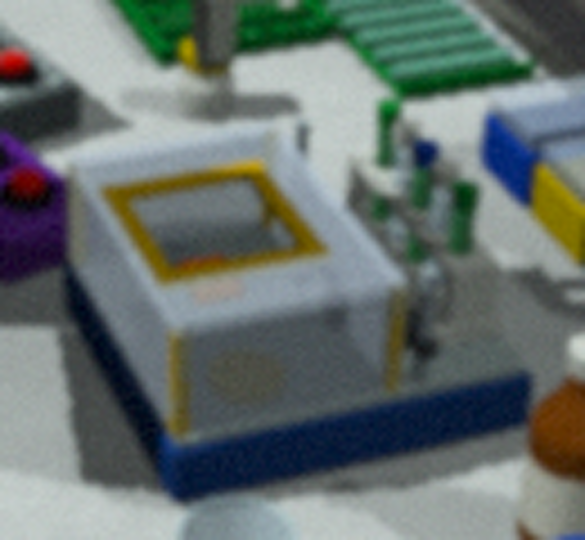

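The paddle is at v 163–198, which matches the fully-down model (162.7–197.7). The guard and rack are unmoved. Now to the green button.

```bash
python3 -m crank '[[0,0,0,0.02,0.2,0,1],[0,0,0,0.05,0.55,0,1],[0,0,0,0.088,0.985,0,1]]'; python3 -m crank '[[0,0,0,0.03,0.35,0,1],[0,0,0,0.06,0.7,0,1],[0,0,0,0.088,0.985,0,1]]';  python3 -m crank '[[0,0,0,0.03,0.35,0,1],[0,0,0,0.06,0.7,0,1],[0,0,0,0.088,0.985,0,1]]';  python3 -m crank '[[0,0,0,0.03,0.35,0,1],[0,0,0,0.06,0.7,0.1,1],[0,0,0,0.088,0.985,0.3,1],[0,0,0,0.088,0.985,0.5,1],[0,0,0,0.088,0.985,0.5,1],[0,0,0,0.088,0.985,0.5,1]]'
python3 - <<'E'
from h import *
m=camera_model("wrist");im=read_camera("wrist");cv2.imwrite("pics/w5.png",im)
o=monitor.get_obs();print(o['tcp_pos'],o['force'])
for d in spotter.recognise("wrist","start_top")[:3]: print(d['position'],d['p'])
hsv=cv2.cvtColor(im,cv2.COLOR_BGR2HSV)
g=((hsv[...,0]>45)&(hsv[...,0]<85)&(hsv[...,1]>120)).astype(np.uint8)
n,l,s,ce=cv2.connectedComponentsWithStats(g)
for i in range(1,n):
  if s[i,4]>80: print(s[i],ce[i].round(1),ray(m,ce[i],.066).round(4))
print(proj(m,[[.5036,.387,.066]]))
E
```

```text
time_s: 7.2
tcp_pos: [0.5349, 0.0302, 0.2579]
tcp_rot: [-3.141, -0.002, 3.139]
force: [1.0, 0.4, -0.5]
gripper_width: 0.001
time_s: 7.5
tcp_pos: [0.5241, 0.15, 0.2581]
tcp_rot: [-3.141, -0.001, -3.141]
force: [0.5, 0.6, 0.5]
gripper_width: 0.006
time_s: 7.8
tcp_pos: [0.5136, 0.2682, 0.258]
tcp_rot: [-3.141, -0.002, -3.141]
force: [1.4, -0.0, -0.7]
gripper_width: 0.004
time_s: 8.4
tcp_pos: [0.5037, 0.384, 0.1991]
tcp_rot: [-3.141, -0.001, 3.141]
force: [-0.4, -1.3, 0.5]
gripper_width: 0.002
[0.50412658 0.38397605 0.20027335] [ 0.75639882 -0.1281398  -0.25853919]
[0.4608, 0.1983, 0.0636] 0.93
[0.5066, 0.3906, 0.0727] 0.77
[ 94 121  38  33 972] [112.8 137.2] [[0.4597 0.1995 0.066 ]]
[312 171  31  32 766] [327.4 187. ] [[0.5051 0.3896 0.066 ]]
[323 338   5  33 113] [324.3 355.6] [[0.6928 0.3874 0.066 ]]
[457 338  20  54 665] [466.5 359.5] [[0.6977 0.5411 0.066 ]]
[[324.53361566 185.42305382]]
```

View pics/w5.png

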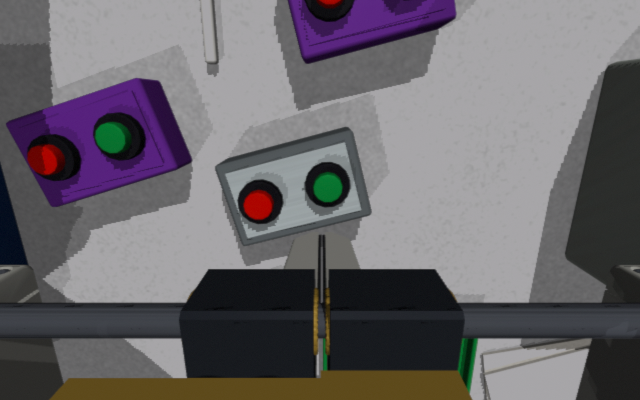

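The wrist view shows the grey box, with green at (327,187) and red at (261,203); the purple boxes are clear of the path. The two estimates for green are (0.5034, 0.387) and (0.505, 0.3896), so I'm aiming at (0.5045, 0.3885).

```bash
python3 -m crank '[[0,0,0,0,0.037,0.2,1],[0,0,0,0,0.037,0.5,1],[0,0,0,0,0.037,0.8,1],[0,0,0,0,0.037,0.95,1],[0,0,0,0,0.037,1,1],[0,0,0,0,0.037,1,1],[0,0,0,0,0.037,1,1]]'; python3 -m crank '[[0,0,0,0,0,0.025,1],[0,0,0,0,0,0.05,1],[0,0,0,0,0,0.05,1]]'
python3 - <<'E'
from h import *
im=read_camera("wrist");cv2.imwrite("pics/w6.png",im);print(monitor.get_obs()['tcp_pos'])
E
```

```text
time_s: 9.2
tcp_pos: [0.5046, 0.3893, 0.0816]
tcp_rot: [3.14, 0.002, 3.141]
force: [0.5, -0.5, 0.0]
gripper_width: 0.004
time_s: 9.5
tcp_pos: [0.5038, 0.3888, 0.0734]
tcp_rot: [-3.142, -0.0, 3.141]
force: [0.0, -0.2, -0.2]
gripper_width: 0.004
[0.50381082 0.3888449  0.07346798]
```

View pics/w6.png

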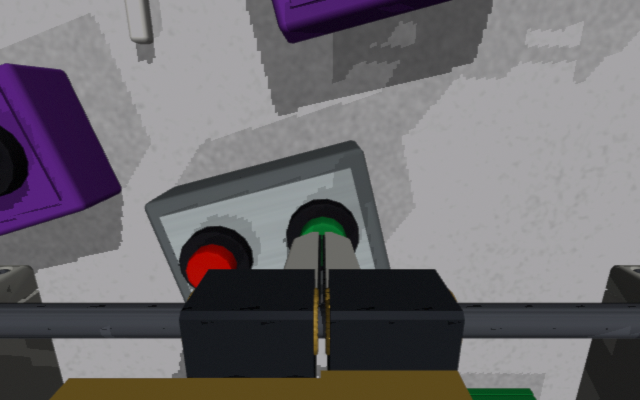

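The fingertips are centred over the green button at (322,230), clear of red at (210,265). Pressing in small steps.

```bash
for k in 1; do python3 -m crank '[[0,0,0,0,0,0.02,1],[0,0,0,0,0,0.04,1]]'; done; python3 -m crank '[[0,0,0,0,0,0.015,1]]'; python3 -m crank '[[0,0,0,0,0,0.015,1]]'; python3 -m crank '[[0,0,0,0,0,0.015,1]]'
```

```text
time_s: 9.75
tcp_pos: [0.5039, 0.3889, 0.0686]
tcp_rot: [3.141, 0.0, 3.141]
force: [0.4, 0.2, 0.6]
gripper_width: 0.005
time_s: 9.85
tcp_pos: [0.5038, 0.3888, 0.0666]
tcp_rot: [-3.142, -0.0, 3.141]
force: [-0.5, -0.7, 1.4]
gripper_width: 0.004
time_s: 9.95
tcp_pos: [0.5038, 0.3888, 0.0649]
tcp_rot: [-3.141, -0.0, 3.141]
force: [-0.6, 0.2, 1.8]
gripper_width: 0.004
time_s: 10.05
tcp_pos: [0.5038, 0.3888, 0.0632]
tcp_rot: [-3.142, -0.0, 3.141]
force: [-1.1, -1.7, 4.2]
gripper_width: 0.003
```

```bash
python3 -m crank '[[0,0,0,0,0,0.015,1]]'; python3 -m crank '[[0,0,0,0,0,0.01,1]]'; python3 -m crank '[[0,0,0,0,0,0.01,1]]'
```

```text
time_s: 10.15
tcp_pos: [0.5038, 0.3888, 0.0615]
tcp_rot: [3.142, -0.0, 3.141]
force: [-2.7, -1.3, 4.9]
gripper_width: 0.006
time_s: 10.25
tcp_pos: [0.504, 0.3889, 0.061]
tcp_rot: [3.141, 0.0, 3.141]
force: [-7.5, -5.3, 19.1]
gripper_width: 0.009
time_s: 10.35
tcp_pos: [0.504, 0.389, 0.0608]
tcp_rot: [3.141, 0.001, 3.141]
force: [-11.6, -8.5, 29.8]
gripper_width: 0.005
```

The button bottomed at z ≈ 0.061, about 6 mm below first contact at ~0.067, and the force rose well past 5 N. Releasing upward.

```bash
python3 -m crank '[[0,0,0,0,0,-0.03,1],[0,0,0,0,0,-0.1,1],[0,0,0,0,0,-0.3,1],[0,0,0,0,0,-0.6,1],[0,0,0,0,0,-0.9,1],[0,0,0,0,0,-1,1],[0,0,0,0,0,-1,1],[0,0,0,0,0,-1,1]]'; python3 - <<'E'
from h import *
im=read_camera("wrist");cv2.imwrite("pics/w7.png",im)
im=read_camera("top");a=cv2.imread("pics/top0.png");cv2.imwrite("pics/t7.png",im)
im=read_camera("side");cv2.imwrite("pics/s7.png",im)
o=monitor.get_obs();print(o['tcp_pos'],o['force'],o['time_s'])
E
```

```text
time_s: 11.15
tcp_pos: [0.5036, 0.3887, 0.1778]
tcp_rot: [-3.141, -0.001, 3.141]
force: [-0.4, -0.8, 0.0]
gripper_width: 0.004
[0.50341326 0.38855289 0.1772044 ] [-0.33542917  0.38525834  0.36611235] 11.3
```

View pics/w7.png

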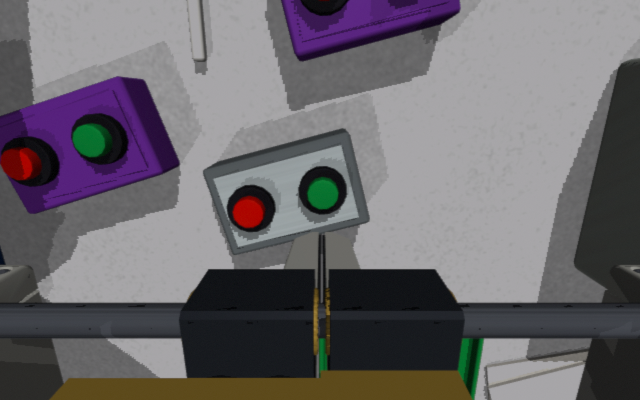

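View pics/t7.png

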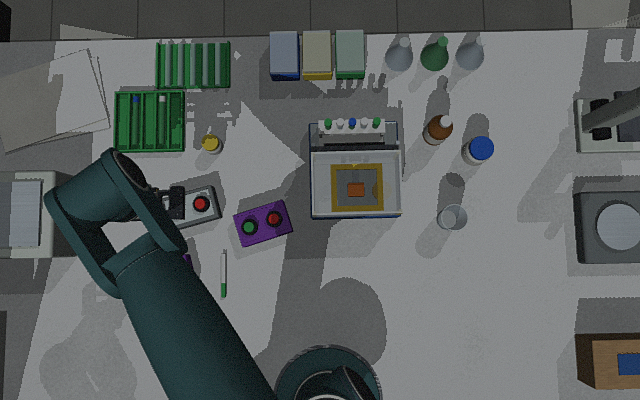

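View pics/s7.png

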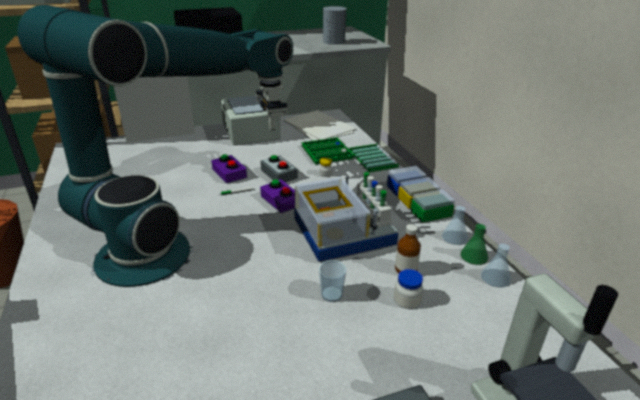

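The button is out again at (323,194) and the paddle is still down, at (356,190) in the top view against 187 before. The rack, beaker, bottle, jar, pot and marker are where they were. Handing in.

```bash
python3 -c "
from station import ticket; print(ticket.close_job())"
```

```text
the job is handed in; nothing more can be done
None
```

I pressed the orange lever down through the guard window with the fingers closed, then pressed the green button on the grey box and let it go. The job was handed in at about 11.3 s.

- **Lever:** The tip stopped at z = 0.0970 m, the expected fully-down height, and the force rose from 4 N to about 17 N. After I retracted, the paddle's outline in the wrist picture matched the level, fully-down position. It was still down in the last top picture.
- **Guard:** The fingers stayed near the window's centre, with more than 30 mm clear of the window edges at its measured position. There was no unexpected force.
- **Green button:** It bottomed at z ≈ 0.061 m after about 6 mm of travel. I pushed somewhat harder than needed, about 30 N on the tips along the press and 33 N in all. It had sprung back in the last wrist picture.
- **Everything else:** I did not touch the red button or the purple look-alikes. In the last pictures the rack and all other things stood where they were, and the robot touched nothing.
- **Disagreements:** The force read about 0 N at rest at z = 0.109 and 0.101 m, although the lever was expected to resist by then. The later force rise and the picture check settled that. The wrist and top cameras differed by 2–3 mm on the window and button positions, which was well inside the margins.

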